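Raking light on the fox skull

TASK

Prepare the fox skull for a raking-light inspection: first turn the lamp dimmer knob down until its pointer is on the one long mark of the scale and leave it there. Then draw the torch straight up out of its desk holder, tilt it to about 45 degrees and hold it raised with its lens end pointing obliquely down at the middle of the skull, the lens about 10 cm away from the middle of the skull. Touch neither the skull nor its plinth, leave the jar, brush and book where they are, and finish still holding the torch steady in the gripper in that attitude.

Things in the scene. Friction and masses are not known exactly. Their poses are not given: they have to be found in the camera images.
- torch: dark metal torch, 130 mm long, 0.10 to 0.20 kg, round, upright in its holder LENS END DOWN. Origin: centre of the lens face, 10 mm above the counter at the start. z runs along it from lens to tail (it shines along -z). From the lens: head 28 mm diameter to 35 mm, taper to 46 mm, smooth barrel 22 mm diameter from 46 to 124 mm, tail end at 130 mm. Centre of mass about 55 mm from the lens
- holder: fixed grey plastic block 75 x 75 mm, 55 mm high, with a round vertical well in its top, 31 mm diameter and 45 mm deep, in which the torch stands loosely. Origin: centre of its underside, on the counter; z up. The torch must rise 45 mm to be clear
- dimmer: fixed white box 110 x 110 mm, 40 mm high, the knob in the middle of its top, ringed by black ticks. Origin: centre of its underside, on the counter; z up. 12 ticks, every 0.4 rad from the box's -x direction (knob value 0) clockwise seen from above; 11 are 6 mm long; the one at 1.2 rad is 16 mm long and twice as wide: the long mark
- knob (a joint): dimmer knob angle, rad, 0 to 4.4, growing clockwise seen from above (brighter); turning down is counter-clockwise. At 0 the pointer points to the dimmer box's -x direction; at 1.2 it is on the long mark. Starts between 2.0 and 2.7. Stays where it is left; friction about 0.03 N m
- knob_grip (a point): on the knob's axis at the height to grip, 77 mm above the counter; turns with the knob. Black disc of 44 mm diameter (top 54 mm above the counter) carrying an upright grip bar 42 mm long, 14 mm thick, top 84 mm above the counter. The bar lies along the point's x axis; the white pointer line is on top of the bar at its -x end
- specimen: bone-coloured fox skull about 130 mm long, 75 mm wide, mounted on a dark wooden plinth 170 x 100 x 22 mm, together about 95 mm high, 0.6 kg, standing loose on the counter. Origin: centre of the plinth's underside; snout towards its -x, z up
- skull_mid (a point): the middle of the skull, 58 mm above the counter over the centre of the plinth: the point to aim the torch at
- jar: bystander: amber glass jar with black lid, 68 mm diameter, 95 mm high; origin at the centre of its underside
- brush: bystander: dusting brush lying flat on the counter, about 0.2 m long; origin on its underside
- book: bystander: blue book lying flat, 150 x 105 x 22 mm; origin at the centre of its underside
Not all that is in view belongs to the job. What is meant by the dimmer is not orange, and is the larger of those in its own colour. There is more than one size of the torch; the one meant has the size given above.

How it is judged:
By the outcome, as a careful person would: the job done as asked, in the order asked, and still so for the second after the job is handed in, while the arm keeps its last pose, push and grip.
It also fails if it takes over 48 s, if anything falls off the work surface, if the arm or the gripper's body presses on something with over 40 N, if the wrist force passes 120 N, or if a joint passes its speed limit or range.

ROBOT

A 7-joint arm with a two-finger parallel gripper is mounted at the origin on the work surface. World frame = base frame: x ahead of the robot, y to its left, z up, the work surface at z = 0. Lengths are in m, angles in rad, forces in N, time in s.
With the tool pointing down it reaches from about 0.425 to 0.825 m from the base axis. Payload 3.6 kg.
Tool frame: the origin (TCP) lies between the finger pads; the fingertips stand 17 mm ahead of it and the grasp point (between the pads) lies 2 mm behind it; z points along the fingers, y is the line along which they close (so a half turn about z gives the same grasp; the last joint's range is limited). The gripper opens to 93 mm and grips with 3 to 60 N. Pads are 15 mm wide; open, the fingers measure 128 mm over their backs; the gripper's body (75 mm by 188 mm) begins 65 mm behind the grasp point.
Start: joints at [1.26, 0.615, -0.013, 1.423, 0.008, 1.103, -0.04], TCP at [0.182, -0.624, 0.236] pointing down, gripper open.
Joint ranges: [-3.12, 3.12], [-0.3, 2.06], [-1.34, 1.32], [0.26, 2.42], [-1.36, 4.5], [0.01, 1.98], [-2.84, 2.84]. Speed limits (rad/s): [2.79, 2.79, 3.14, 3.14, 3.14, 3.14, 3.14].

INTERFACE

Orientations are given as [roll, pitch, yaw] about the fixed x, y, z axes, in that order (R = Rz(yaw) Ry(pitch) Rx(roll)).
In Python, from cell import * gives the robot as it stands.
- The arm moves only by the tool play_rows, never from a script. Its argument "increments" is one flat list of numbers, 5 for each row, row after row: the shift along the tool's x, y, z in units of 40 mm (1.0 is 40 mm), then the turn about the tool's z in degrees, then the finger opening in mm, from 0 to 93. A call has 1 to 20 rows; each row is the pose to reach, as a shift and turn from the pose commanded when the call began, along the tool's axes at that moment; what a row does not reach only later rows make up. A row lasts 1/12 s, in which the tool goes at most 41.7 mm and 7.16 degrees, less where a joint would pass 70% of its speed; a pose out of reach is approached as far as the arm can. A call with a gripper value outside its range is refused whole. The fingers move at their own pace and stop on an object; "grip_force" is the grip in N (left out, the last holds). Time passes only in rows, so rows that repeat a pose let the fingers close. It gives the time, the measured TCP pose, the force, the opening and the grip force at its end, in the units of the state.
- get_state(): the state, without advancing time (a new reading comes with each control period).
- read_camera(name): name is "scene" or "side" or "wrist"; returns (picture, depth): 420x560x3 uint8, red, green, blue; 420x560 float32, m along the optical axis (not along the pixel's ray), 0 where there is no reading.
- camera_model(name): a dict with "fov_y" (degrees; the focal length in pixels is half the picture's height over the tangent of half this angle, whatever the lens; pixels are square), "cx", "cy" (the principal point, pixels), "rvec" (rotation vector, rad) and "tvec" (3), from world to camera coordinates, as OpenCV has them. Camera axes: x right, y down, z forward; pixel columns grow to the right and rows downward; lengths in m; the calibration is good to about 2 mm. The wrist camera is an equidistant fisheye: a pixel r from the principal point sees the ray r / f radians off the axis. A picture is of the moment at which its call begins: read the wrist's pose just before it. camera_model takes no time and is no camera call; for the wrist camera it gives the pose at the moment of the call.
- sign_off(): hands the job in; it is judged then, once.
The state is a dict: "time_s": time; "q": joint angles; "qd": joint speeds; "effort": joint torques, N m; "ee_pos": TCP position; "ee_rot": TCP orientation; "wrist_force": force on the tool from outside, world axes, zero at the start; "ft_torque": the same for the moment, N m; "finger_gap": opening from 0.0 (shut) to 1.0 (fully open); "gripper_force": force on a finger pad.
Only numpy, scipy, OpenCV 4.12 (cv2) and the standard library are available. Lean on these libraries where they do the work, as an engineer would, in place of code of your own. Each camera call takes 0.05 s, during which the arm holds its last target. There are 200 camera calls.

## Working session

There is one attempt and no reset: what is moved stays moved. The work goes in short steps, Python scripts to look and compute and a tool call to move; the robot and the scene stay as the last step left them, time stands still between calls to the robot, and variables do not carry over. Pictures are saved under pics/ and viewed, at most 10 in all, crops included, and the job is handed in when it is done.

Besides the shell and the picture viewer there is one more tool, called after "Call:" as name(argument=value, ...) on one line, values as JSON. play_rows: Moves the arm, as the interface text tells. Its arguments: {"type":"object","properties":{"increments":{"type":"array","items":{"type":"number"}},"grip_force":{"type":"number"}},"required":["increments"]}

```bash
mkdir -p pics; ls
python3 - <<'E'
from cell import *
import cv2,numpy as np
s=get_state();print({k:np.round(v,3).tolist() for k,v in s.items()})
for n in("scene","side","wrist"):
    m=camera_model(n);print(n,m)
    p,d=read_camera(n);np.savez('pics/%s0.npz'%n,p=p,d=d,**{k:np.array(v) for k,v in m.items()})
    cv2.imwrite('pics/%s0.png'%n,p[:,:,::-1])
E
```

```text
pics
{'time_s': 0.0, 'q': [1.261, 0.616, -0.013, 1.425, 0.008, 1.103, -0.04], 'qd': [0.001, 0.0, -0.001, 0.0, 0.002, -0.0, -0.0], 'effort': [0.0, -45.895, 0.209, -16.574, -0.061, 0.02, 0.0], 'ee_pos': [0.182, -0.623, 0.235], 'ee_rot': [-3.139, 0.0, 0.284], 'wrist_force': [-0.489, 0.138, -0.199], 'ft_torque': [0.027, 0.017, 0.032], 'gripper_force': 0.0, 'finger_gap': 1.002}
scene {'fov_y': 46.32003328323834, 'cx': 282.21517395288936, 'cy': 204.7049664804882, 'rvec': array([ 2.20566314,  1.0955487 , -0.40955718]), 'tvec': array([-0.28868478, -0.29248658,  1.7680666 ])}
side {'fov_y': 54.39099645423229, 'cx': 284.0812510668638, 'cy': 205.09257407054818, 'rvec': array([ 0.68457192, -2.50739721,  1.25519771]), 'tvec': array([0.45343176, 0.2381632 , 0.81890033])}
wrist {'fov_y': 65.70646984690485, 'cx': 275.51887542895736, 'cy': 208.7330430628874, 'rvec': array([-2.34472127,  1.75614875,  0.22923766]), 'tvec': array([-0.64836243, -0.03073436,  0.39053154])}
```

View pics/scene0.png

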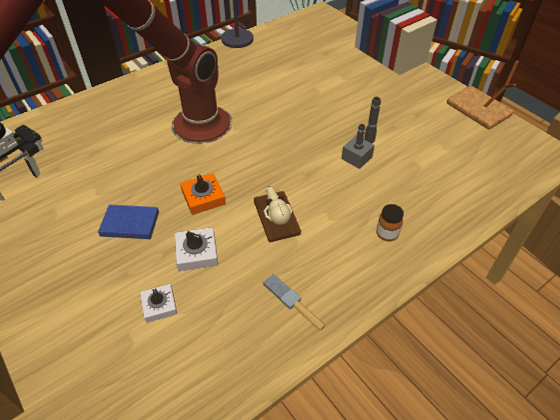

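View pics/side0.png

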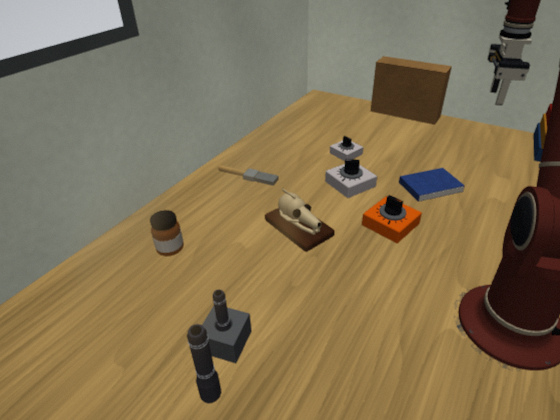

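Scene view: white boxes at (195,248) (larger) and (158,302) (smaller), an orange one at (202,190). Torches: one in the grey holder at (359,140) and a bigger one standing free at (374,120). Skull at (277,212), jar (390,222), brush (293,300), book (129,221). By the description, the dimmer is the larger white box and the torch is the smaller one in the holder. I'll measure and confirm in a crop.

```bash
cat > h.py <<'E'
import numpy as np,cv2
class View:
    def __init__(s,f,fish=False):
        z=np.load(f);s.p=z['p'];s.d=z['d'];s.fish=fish
        s.f=210/np.tan(np.radians(float(z['fov_y']))/2);s.cx=float(z['cx']);s.cy=float(z['cy'])
        s.R=cv2.Rodrigues(z['rvec'])[0];s.t=z['tvec'];s.C=-s.R.T@s.t
        s.hsv=cv2.cvtColor(s.p,cv2.COLOR_RGB2HSV)
    def rays(s,uv):
        uv=np.atleast_2d(uv).astype(float);x=(uv-[s.cx,s.cy])/s.f
        if s.fish:
            r=np.linalg.norm(x,axis=1,keepdims=True)+1e-12;D=np.c_[x/r*np.sin(r),np.cos(r)]
        else: D=np.c_[x,np.ones(len(x))]
        return D@s.R
    def plane(s,uv,z):
        D=s.rays(uv);return s.C+D*((z-s.C[2])/D[:,2])[:,None]
    def cloud(s):
        v,u=np.mgrid[:420,:560];D=s.rays(np.c_[u.ravel(),v.ravel()])
        k=(D@s.R[2])[:,None]
        return (s.C+D/k*s.d.reshape(-1,1)).reshape(420,560,3)
    def proj(s,P):
        c=np.atleast_2d(P)@s.R.T+s.t
        if s.fish:
            n=np.linalg.norm(c[:,:2],axis=1,keepdims=True)+1e-12;th=np.arctan2(n[:,0],c[:,2])[:,None];x=c[:,:2]/n*th
        else: x=c[:,:2]/c[:,2:]
        return x*s.f+[s.cx,s.cy]
def tri(v1,a,v2,b):
    d1=v1.rays(a)[0];d2=v2.rays(b)[0];A=np.c_[d1,-d2];k=np.linalg.lstsq(A,v2.C-v1.C,rcond=None)[0]
    p,q=v1.C+k[0]*d1,v2.C+k[1]*d2
    return (p+q)/2,np.linalg.norm(p-q)
def snap(name,n):
    from cell import read_camera,camera_model
    m=camera_model(name);p,d=read_camera(name)
    f='pics/%s%s.npz'%(name,n);np.savez(f,p=p,d=d,**{k:np.array(v) for k,v in m.items()})
    return View(f,name=='wrist')
E
python3 - <<'E'
from h import *
np.set_printoptions(precision=3,suppress=True)
for n in('scene','side'):
    V=View('pics/%s0.npz'%n);X=V.cloud()
    rects={'scene':dict(bigW=(165,220,215,280),smallW=(135,285,180,325),orange=(178,168,228,215),skull=(250,180,305,245),torch=(340,120,378,168),bigT=(366,95,384,142),jar=(375,203,406,242),brush=(262,273,326,330),book=(96,203,160,240)),
     'side':dict(bigW=(322,155,380,197),smallW=(328,135,366,160),orange=(360,193,424,240),skull=(262,185,336,248),torch=(200,287,252,360),bigT=(185,322,222,404),jar=(150,208,186,255),brush=(216,163,280,186),book=(398,168,466,200))}[n]
    print(n,'empty depth',(V.d==0).mean())
    for k,(a,b,c,e) in rects.items():
        P=X[b:e,a:c].reshape(-1,3);ok=V.d[b:e,a:c].ravel()>0;P=P[ok];Q=P[P[:,2]>.008]
        if len(Q)<5: print(k,'none');continue
        print(k,len(Q),'lo',np.percentile(Q,1,0),'hi',np.percentile(Q,99,0),'med',np.median(Q,0))
    
a=cv2.imread('pics/scene0.png');b=cv2.imread('pics/side0.png')
c1=cv2.resize(a[165:325,120:240],(360,480),interpolation=3);c2=cv2.resize(b[280:410,180:260],(295,480),interpolation=3)
cv2.imwrite('pics/crop1.png',np.hstack([c1,c2]))
E
```

```text
scene empty depth 0.004034863945578232
bigW 1488 lo [ 0.423 -0.377  0.01 ] hi [ 0.551 -0.245  0.087] med [ 0.5   -0.318  0.042]
smallW 1001 lo [ 0.528 -0.519  0.009] hi [ 0.619 -0.429  0.064] med [ 0.582 -0.476  0.031]
orange 1236 lo [ 0.255 -0.247  0.009] hi [ 0.379 -0.127  0.086] med [ 0.334 -0.192  0.042]
skull 1620 lo [ 0.431 -0.12   0.009] hi [0.607 0.013 0.092] med [ 0.547 -0.069  0.026]
torch 996 lo [0.419 0.276 0.009] hi [0.512 0.422 0.142] med [0.471 0.316 0.054]
bigT 427 lo [0.414 0.397 0.01 ] hi [0.45  0.459 0.18 ] med [0.437 0.408 0.098]
jar 772 lo [0.73  0.139 0.009] hi [0.791 0.199 0.1  ] med [0.768 0.157 0.073]
brush 852 lo [ 0.683 -0.22   0.009] hi [ 0.877 -0.172  0.025] med [ 0.762 -0.192  0.019]
book 1622 lo [ 0.196 -0.496  0.009] hi [ 0.355 -0.332  0.029] med [ 0.278 -0.414  0.023]
side empty depth 0.004111394557823129
bigW 1250 lo [ 0.412 -0.439  0.009] hi [ 0.56  -0.236  0.083] med [ 0.472 -0.289  0.038]
smallW 457 lo [ 0.52  -0.504  0.009] hi [ 0.615 -0.422  0.06 ] med [ 0.56  -0.458  0.027]
orange 1692 lo [ 0.25  -0.33   0.009] hi [ 0.373 -0.119  0.084] med [ 0.303 -0.162  0.039]
skull 2075 lo [ 0.426 -0.076  0.009] hi [0.6   0.018 0.09 ] med [ 0.504 -0.029  0.024]
torch 2397 lo [0.413 0.28  0.01 ] hi [0.504 0.427 0.175] med [0.451 0.331 0.055]
bigT 1967 lo [0.409 0.329 0.01 ] hi [0.496 0.437 0.177] med [0.421 0.422 0.073]
jar 1132 lo [0.721 0.15  0.009] hi [0.78  0.209 0.096] med [0.737 0.189 0.067]
brush 443 lo [ 0.677 -0.217  0.008] hi [ 0.871 -0.169  0.021] med [ 0.749 -0.184  0.016]
book 1251 lo [ 0.188 -0.488  0.009] hi [ 0.351 -0.325  0.024] med [ 0.268 -0.4    0.021]
```

View pics/crop1.png

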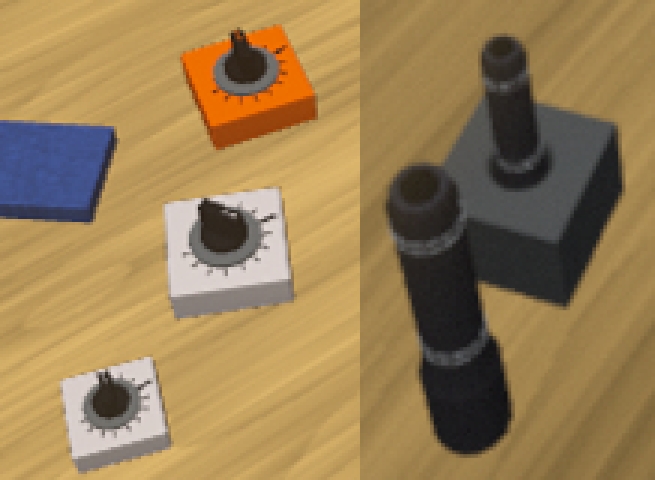

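The crop confirms it. The middle white box, (195,248) in the scene view, is clearly bigger than the white one at (158,302). The small torch stands in the grey holder, and the bigger torch (side view, 203,360) stands free in front of it, so it's a decoy.

Run:
```python
from h import *
from scipy.spatial.transform import Rotation as Ro
V=View('pics/wrist0.npz',True)
R=Ro.from_euler('xyz',[-3.139,0,.284]).as_matrix();p=np.array([.182,-.623,.235])
print('cam in tool',R.T@(V.C-p),'axis',R.T@V.R[2],'imgx',R.T@V.R[0])
t=np.array([.487,-.308,.30]);print('shift units',(R.T@(t-p))/.04)
```

```text
cam in tool [ 6.95375887e-02 -1.04205574e-04 -1.48873446e-01] axis [-2.53300905e-01  1.55707919e-04  9.67387527e-01] imgx [7.61904282e-04 9.99999709e-01 3.85400567e-05]
shift units [ 9.52611676 -5.42723361 -1.61093449]
```

Call:
play_rows(increments=[2,-1.2,-0.2,0,93,5,-3,-0.5,0,93,8,-4.6,-0.6,0,93,9.5,-5.4,-0.6,0,93,9.5,-5.4,-0.6,0,93,9.5,-5.4,-0.6,0,93,9.5,-5.4,-0.6,0,93,9.5,-5.4,-0.6,0,93,9.5,-5.4,-0.6,0,93,9.5,-5.4,-0.6,0,93,9.5,-5.4,-0.6,0,93,9.5,-5.4,-0.6,0,93,9.5,-5.4,-0.6,0,93])

```text
time_s: 1.23
ee_pos: [0.487, -0.3087, 0.2593]
ee_rot: [-3.141, 0.001, 0.288]
wrist_force: [-0.4, -0.4, 0.8]
finger_gap: 0.998
gripper_force: 0.0
```

Run:
```python
from h import *
from cell import *
s=get_state();print(s['time_s'],s['ee_pos'],s['ee_rot'])
V=snap('wrist',1)
cv2.imwrite('pics/wrist1.png',V.p[:,:,::-1])
print(V.proj([[.487,-.308,.04],[.487,-.308,.084]]))
```

```text
1.2333 [ 0.48703744 -0.30874247  0.2592729 ] [-3.14087462e+00  5.67346584e-04  2.87556811e-01]
[[275.368777   186.08957765]
 [275.3063786  194.10202572]]
```

View pics/wrist1.png

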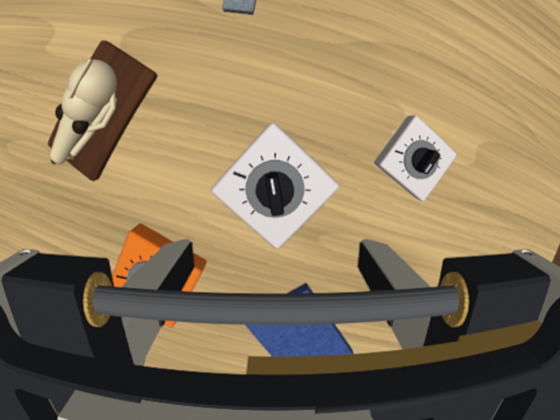

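Wrist view: the large dimmer sits at (275,186), its long mark points to (239,176), and the white pointer line points up the image from about (275,190) to (273,180). Next I'll measure the angles and the heights.

```bash
cat > dim.py <<'E'
from h import *
def dimmer(V,c0=(275,186),R=66):
    uu,vv=np.meshgrid(np.arange(560),np.arange(420));near=np.hypot(uu-c0[0],vv-c0[1])<R
    g=V.hsv[...,2];sat=V.hsv[...,1]
    white=((g>170)&(sat<40)&near).astype(np.uint8)
    n,l,st,ce=cv2.connectedComponentsWithStats(white)
    i=1+np.argmax(st[1:,4]);cn=max(cv2.findContours((l==i).astype(np.uint8),cv2.RETR_EXTERNAL,2)[0],key=cv2.contourArea)
    hull=cv2.convexHull(cn);filled=cv2.fillConvexPoly(np.zeros((420,560),np.uint8),hull,1)
    W=V.plane(hull[:,0],.04)[:,:2].astype(np.float32);rect=cv2.minAreaRect(W*1000)
    # dark pieces inside the box
    dark=((g<110)&(filled>0)).astype(np.uint8)
    return rect,l,i,st,ce,dark,filled
E
python3 - <<'E'
from dim import *
np.set_printoptions(precision=3,suppress=True)
V=View('pics/wrist1.npz',True)
rect,l,i,st,ce,dark,fl=dimmer(V);print('box',rect)
for j in range(1,len(st)):
    if j!=i: print('white comp',j,st[j],ce[j])
n,ld,sd,cd=cv2.connectedComponentsWithStats(dark)
c=np.array(rect[0])/1000
for j in range(1,n):
    if sd[j,4]>3:
        P=V.plane(np.argwhere(ld==j)[:,::-1],.04)[:,:2]-c;m=P.mean(0)
        print('dark',sd[j,4],m*1000,'ang',np.arctan2(m[1],m[0]),'r',np.linalg.norm(P,axis=1).min(),np.linalg.norm(P,axis=1).max())
ys,xs=np.nonzero((np.hypot(*(np.mgrid[:420,:560]-np.array([186,275])[:,None,None]))<28)&(V.hsv[...,2]>140))
print(np.c_[xs,ys,V.hsv[ys,xs,2]].tolist()[:60])
X=V.cloud();Z=X[150:225,235:315,2];print('depth z pct',np.percentile(Z,[5,50,90,97,99.5]))
T=X[(X[...,2]>.078)&(np.hypot(X[...,0]-.487,X[...,1]+.308)<.04)];print('bar top',len(T),T.mean(0));
if len(T)>5: print(cv2.minAreaRect((T[:,:2]*1000).astype(np.float32)))
E
```

```text
box ((484.95965576171875, -307.68359375), (107.91736602783203, 108.22798156738281), 63.598793029785156)
white comp 2 [271 179   4  15  25] [272.44 186.2 ]
dark 1282 [-4.625 -1.423] ang -2.8431634591768837 r 0.0005944209924122828 0.03402221086551181
dark 28 [ 3.246 43.12 ] ang 1.4956619897557568 r 0.03627275353556966 0.05017976621849785
[[268, 159, 226], [269, 159, 207], [270, 159, 201], [271, 159, 197], [272, 159, 196], [273, 159, 196], [274, 159, 190], [275, 159, 186], [276, 159, 194], [277, 159, 196], [278, 159, 195], [279, 159, 199], [280, 159, 215], [281, 159, 227], [282, 159, 227], [265, 160, 226], [266, 160, 208], [267, 160, 201], [268, 160, 185], [269, 160, 151], [280, 160, 166], [281, 160, 188], [282, 160, 198], [283, 160, 215], [284, 160, 229], [285, 160, 228], [263, 161, 200], [264, 161, 194], [265, 161, 184], [266, 161, 154], [267, 161, 141], [283, 161, 166], [284, 161, 188], [285, 161, 198], [286, 161, 199], [287, 161, 181], [261, 162, 209], [262, 162, 187], [263, 162, 153], [286, 162, 159], [287, 162, 162], [288, 162, 192], [289, 162, 227], [260, 163, 185], [261, 163, 156], [288, 163, 142], [289, 163, 187], [290, 163, 215], [258, 164, 200], [259, 164, 153], [290, 164, 168], [291, 164, 203], [292, 164, 226], [257, 165, 182], [258, 165, 149], [291, 165, 153], [292, 165, 191], [293, 165, 214], [256, 166, 153], [293, 166, 167]]
depth z pct [0.038 0.041 0.059 0.084 0.086]
bar top 23993 [ 0.51  -0.304  0.351]
((502.1553039550781, -308.5452880859375), (61.71319580078125, 55.54663848876953), 51.61153793334961)
```

```bash
cat >> dim.py <<'E'
def pointer(V,c0=(275,186),ctr=(.485,-.3077)):
    rect,l,i,st,ce,dark,fl=dimmer(V,c0)
    js=[j for j in range(1,len(st)) if j!=i and st[j,4]>8 and np.hypot(*(ce[j]-c0))<25]
    out=[]
    for j in js:
        P=V.plane(np.argwhere(l==j)[:,::-1],.084)[:,:2];v=np.linalg.svd(P-P.mean(0))[2][0]
        if v@(P.mean(0)-ctr)<0:v=-v
        out.append((P.mean(0),np.arctan2(v[1],v[0])))
    X=V.cloud();T=X[(X[...,2]>.079)&(X[...,2]<.092)&(np.hypot(X[...,0]-ctr[0],X[...,1]-ctr[1])<.035)]
    return out,T
E
python3 - <<'E'
from dim import *
V=View('pics/wrist1.npz',True)
o,T=pointer(V);print(o,len(T),T.mean(0),cv2.minAreaRect((T[:,:2]*1000).astype(np.float32)))
S=View('pics/scene0.npz');D=View('pics/side0.npz')
for W,r in((S,(165,220,215,280)),(D,(322,155,380,197))):
    X=W.cloud();a,b,c,e=r;P=X[b:e,a:c].reshape(-1,3)
    B=P[(P[:,2]>.036)&(P[:,2]<.045)];q=cv2.minAreaRect((B[:,:2]*1000).astype(np.float32))
    K=P[P[:,2]>.07];print(np.round(q[0]),q[1:],len(K),K.mean(0))
E
```

```text
[(array([ 0.49403217, -0.30288231]), np.float64(0.45890480729884064))] 531 [ 0.48550622 -0.30727821  0.08368288] ((484.6876525878906, -307.5732421875), (41.68205261230469, 13.935395240783691), 26.156959533691406)
[ 484. -309.] ((109.72940826416016, 112.46448516845703), 63.445255279541016) 110 [ 0.53721675 -0.32930794  0.14913588]
[ 481. -305.] ((111.43325805664062, 113.10201263427734), 64.53755950927734) 92 [ 0.45242591 -0.22929193  0.12459081]
```

Call:
play_rows(increments=[-0.05,-0.04,0,-5,50,-0.05,-0.04,1,-9.7,50,-0.05,-0.04,2,-9.7,50,-0.05,-0.04,3,-9.7,50,-0.05,-0.04,3.6,-9.7,50,-0.05,-0.04,4.1,-9.7,50,-0.05,-0.04,4.4,-9.7,50,-0.05,-0.04,4.56,-9.7,50,-0.05,-0.04,4.56,-9.7,50,-0.05,-0.04,4.56,-9.7,50,-0.05,-0.04,4.56,-9.7,50], grip_force=15)

```text
time_s: 2.2
ee_pos: [0.4842, -0.3104, 0.0784]
ee_rot: [3.139, -0.001, 0.452]
wrist_force: [-0.2, 0.3, 0.0]
finger_gap: 0.54
gripper_force: 0.0
```

Call:
play_rows(increments=[0,0,0,0,0,0,0,0,0,0,0,0,0,0,0,0,0,0,0,0,0,0,0,0,0,0,0,0,0,0,0,0,0,0,0,0,0,0,0,0,0,0,0,0,0,0,0,0,0,0], grip_force=15)

```text
time_s: 3.03
ee_pos: [0.4838, -0.3086, 0.0774]
ee_rot: [-3.14, 0.0, 0.453]
wrist_force: [-1.2, 1.6, 3.8]
finger_gap: 0.15
gripper_force: 15.0
```

Call:
play_rows(increments=[0,0,0,-4,0,0,0,0,-8,0,0,0,0,-13,0,0,0,0,-18,0,0,0,0,-23,0,0,0,0,-28,0,0,0,0,-33,0,0,0,0,-38,0,0,0,0,-43,0,0,0,0,-48,0,0,0,0,-52,0,0,0,0,-55,0,0,0,0,-57,0,0,0,0,-58,0,0,0,0,-59,0,0,0,0,-59,0,0,0,0,-59,0,0,0,0,-59,0])

```text
time_s: 4.53
ee_pos: [0.4845, -0.3092, 0.0774]
ee_rot: [3.141, -0.0, 1.483]
wrist_force: [0.8, 1.4, 1.7]
finger_gap: 0.148
gripper_force: 15.0
```

Call:
play_rows(increments=[0,0,0,0,40,0,0,0,0,40,0,0,0,0,40,0,0,0,0,40,0,0,0,0,40,0,0,0,0,40,0,0,-1,0,60,0,0,-2,0,80,0,0,-3,0,93,0,0,-4,0,93,0,0,-4.5,0,93,0,0,-4.5,0,93,0,0,-4.5,0,93])

```text
time_s: 5.62
ee_pos: [0.4842, -0.3094, 0.2583]
ee_rot: [3.139, 0.001, 1.483]
wrist_force: [-0.3, 0.7, -0.3]
finger_gap: 0.883
gripper_force: 0.0
```

Run:
```python
from dim import *
from cell import *
s=get_state();print(s['time_s'],s['ee_pos'],s['ee_rot'],s['q'])
V=snap('wrist',2);cv2.imwrite('pics/wrist2.png',V.p[:,:,::-1])
c=V.proj([[.4847,-.3076,.04]])[0];print(c)
rect,l,i,st,ce,dark,fl=dimmer(V,c);print(rect)
o,T=pointer(V,c);print(o,len(T),T.mean(0),cv2.minAreaRect((T[:,:2]*1000).astype(np.float32)))
n,ld,sd,cd=cv2.connectedComponentsWithStats(dark)
for j in range(1,n):
    if sd[j,4]>3:
        P=V.plane(np.argwhere(ld==j)[:,::-1],.04)[:,:2]-np.array(rect[0])/1000;m=P.mean(0);print(sd[j,4],m,np.arctan2(m[1],m[0]))
x,y=c.astype(int);cv2.imwrite('pics/crop2.png',cv2.resize(V.p[y-70:y+70,x-70:x+70,::-1],(560,560),interpolation=3))
```

```text
5.6167 [ 0.48421387 -0.30942089  0.25832667] [3.13948209e+00 1.40730457e-03 1.48268254e+00] [ 0.82945405  0.50912847 -0.47121199  1.60930652  0.2540938   1.08188058
  0.20193947]
[275.62105454 185.11171608]
((484.40045166015625, -307.2576904296875), (107.94873809814453, 108.29290771484375), 63.51808166503906)
[(array([ 0.48537363, -0.29698828]), np.float64(1.4764584359224293))] 555 [ 0.48451344 -0.30664615  0.08356315] ((484.5692138671875, -307.3539123535156), (42.116729736328125, 13.487222671508789), 84.70834350585938)
26 [0.00397663 0.04331445] 1.4792445744938256
1271 [-0.00040131 -0.00419521] -1.6661658915648712
```

View pics/crop2.png

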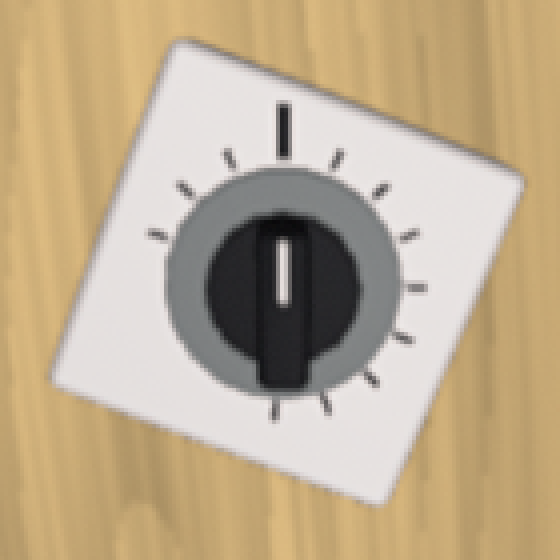

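The pointer reads 84.7° and the long mark 84.8°, and in the crop both lie on the same vertical line at x≈283, so the dimmer is set. Next I'll go over the torch.

Call:
play_rows(increments=[1,-0.2,-1.1,0,93,15.1,-1.9,-1.1,0,93,15.1,-1.9,-1.1,0,93,15.1,-1.9,-1.1,0,93,15.1,-1.9,-1.1,0,93,15.1,-1.9,-1.1,0,93,15.1,-1.9,-1.1,0,93,15.1,-1.9,-1.1,0,93,15.1,-1.9,-1.1,0,93,15.1,-1.9,-1.1,0,93,15.1,-1.9,-1.1,0,93,15.1,-1.9,-1.1,0,93,15.1,-1.9,-1.1,0,93,15.1,-1.9,-1.1,0,93,15.1,-1.9,-1.1,0,93,15.1,-1.9,-1.1,0,93,15.1,-1.9,-1.1,0,93,15.1,-1.9,-1.1,0,93,15.1,-1.9,-1.1,0,93,15.1,-1.9,-1.1,0,93])

```text
time_s: 7.33
ee_pos: [0.4619, 0.2968, 0.3006]
ee_rot: [-3.141, 0.002, 1.479]
wrist_force: [0.1, 0.0, -0.8]
finger_gap: 1.002
gripper_force: 0.0
```

Run:
```python
from h import *
from cell import *
np.set_printoptions(precision=4,suppress=True)
s=get_state();print(s['time_s'],s['ee_pos'],s['ee_rot'],s['q'])
V=snap('wrist',3);cv2.imwrite('pics/wrist3.png',V.p[:,:,::-1])
X=V.cloud()
def rect(P):return cv2.minAreaRect((P[:,:2]*1000).astype(np.float32))
near=np.hypot(X[...,0]-.46,X[...,1]-.325)
H=X[(X[...,2]>.050)&(X[...,2]<.059)&(near<.07)];print('holder top',len(H),H[:,2].mean(),rect(H))
for lo,hi in((.08,.10),(.10,.12),(.12,.134),(.135,.146)):
    T=X[(X[...,2]>lo)&(X[...,2]<hi)&(near<.04)];print(lo,len(T),T.mean(0) if len(T) else 0, rect(T) if len(T)>3 else '')
B=X[(X[...,2]>.165)&(X[...,2]<.185)&(np.hypot(X[...,0]-.43,X[...,1]-.42)<.05)];print('bigT',len(B),B.mean(0) if len(B) else '')
```

```text
7.3333 [0.4619 0.2968 0.3006] [-3.141   0.002   1.4795] [-0.2067  0.456  -0.6204  1.6059  0.2823  1.1725 -0.9809]
holder top 3118 0.055117678974415316 ((468.8619384765625, 321.8598937988281), (76.10002136230469, 75.38978576660156), 12.597151756286621)
0.08 32 [0.469  0.3302 0.0901] ((468.4444885253906, 329.1026916503906), (19.208959579467773, 5.891560077667236), 4.605356216430664)
0.1 30 [0.468  0.3305 0.1093] ((468.37506103515625, 329.240234375), (18.523334503173828, 5.385354995727539), 4.277373313903809)
0.12 40 [0.4683 0.3282 0.1287] ((468.2572021484375, 322.734619140625), (19.57138442993164, 20.45914077758789), 74.49485778808594)
0.135 348 [0.469  0.3223 0.1398] ((468.78155517578125, 322.0755920410156), (19.458484649658203, 20.640729904174805), 87.9592056274414)
bigT 847 [0.4299 0.4171 0.1749]
```

View pics/wrist3.png

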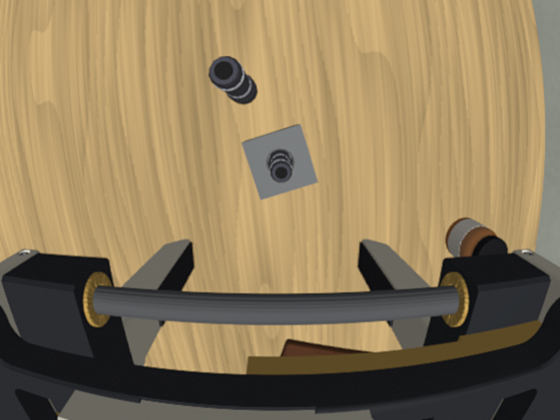

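The wrist view shows the holder at (280,162) with the small torch's tail at (281,172), and the larger decoy torch at (225,72). They are well separated. I'll align the tool with the holder's face (yaw about 102.6°) and descend on the torch.

Call:
play_rows(increments=[0.65,0.11,0,-7,93,0.65,0.11,1,-14,93,0.65,0.11,2,-17.8,93,0.65,0.11,2.5,-17.8,93,0.65,0.11,2.5,-17.8,93,0.65,0.11,3,-17.8,93,0.65,0.11,4,-17.8,93,0.65,0.11,4.7,-17.8,93,0.65,0.11,5.1,-17.8,93,0.65,0.11,5.26,-17.8,93,0.65,0.11,5.26,-17.8,93,0.65,0.11,5.26,-17.8,93,0.65,0.11,5.26,-17.8,93,0.65,0.11,5.26,-17.8,93])

```text
time_s: 8.55
ee_pos: [0.4689, 0.3254, 0.0927]
ee_rot: [3.138, -0.001, 1.793]
wrist_force: [-0.4, 0.4, 0.3]
finger_gap: 1.002
gripper_force: 0.0
```

Call:
play_rows(increments=[0,0,0,0,0,0,0,0,0,0,0,0,0,0,0,0,0,0,0,0,0,0,0,0,0,0,0,0,0,0,0,0,0,0,0,0,0,0,0,0,0,0,0,0,0,0,0,0,0,0,0,0,0,0,0,0,0,0,0,0], grip_force=15)

```text
time_s: 9.55
ee_pos: [0.468, 0.3247, 0.0909]
ee_rot: [3.142, -0.0, 1.794]
wrist_force: [-0.1, -0.5, 0.2]
finger_gap: 0.232
gripper_force: 15.0
```

Call:
play_rows(increments=[0,0,-0.25,0,0,0,0,-0.5,0,0,0,0,-0.8,0,0,0,0,-1.1,0,0,0,0,-1.4,0,0,0,0,-1.6,0,0,0,0,-1.75,0,0,0,0,-1.75,0,0,-0.3,0,-1.75,0,0,-0.7,0,-1.75,0,0,-1.2,0,-1.75,0,0,-1.6,0,-1.75,0,0,-1.7,0,-1.75,0,0,-1.7,0,-1.75,0,0,-1.7,0,-1.4,0,0,-1.7,0,-0.9,0,0,-1.7,0,-0.55,0,0,-1.7,0,-0.43,0,0,-1.7,0,-0.43,0,0,-1.7,0,-0.43,0,0])

```text
time_s: 11.22
ee_pos: [0.4828, 0.2594, 0.1084]
ee_rot: [3.141, -0.001, 1.795]
wrist_force: [0.3, 0.1, -1.4]
finger_gap: 0.232
gripper_force: 15.0
```

Run:
```python
from h import *
V=snap('wrist',4);S=snap('side',4);C=snap('scene',4)
cv2.imwrite('pics/w4.png',np.hstack([cv2.resize(S.p[240:400,150:330],(450,400),interpolation=3),cv2.resize(C.p[80:220,280:420],(350,350),interpolation=3)[:400] if 0 else cv2.resize(C.p[80:220,290:412],(349,400),interpolation=3)])[:,:,::-1])
```

```text
(no output)
```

View pics/w4.png

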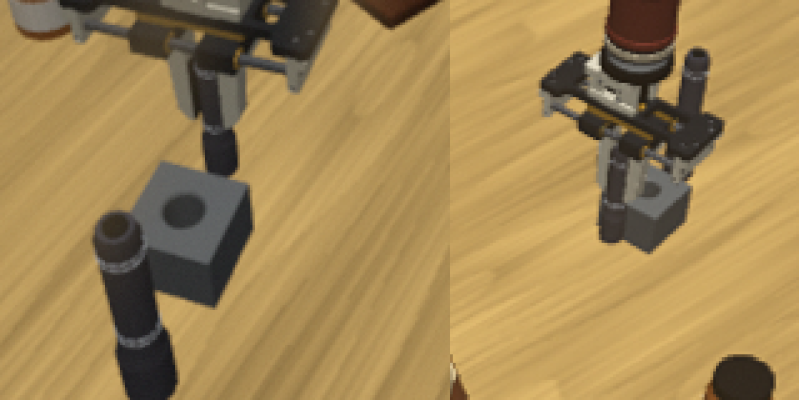

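The left crop shows the torch hanging upright in the gripper at about (220,130), clear of the now empty holder well at (185,210). The tool can only turn about the vertical, so I'll tilt the torch by pivoting it between the pads, pushing its head against the top edge of the fixed holder.

Call:
play_rows(increments=[0.1,0,0,0,0,0.2,0,0,0,0,0.3,0,0,0,0,0.4,0,0,0,0,0.5,0,0,0,0,0.6,0,0,0,0,0.7,0,0,0,0,0.8,0,0,0,0,0.8,0,0,0,0], grip_force=12)

```text
time_s: 12.12
ee_pos: [0.4756, 0.2912, 0.1082]
ee_rot: [3.141, -0.002, 1.795]
wrist_force: [1.7, -0.7, 0.6]
finger_gap: 0.234
gripper_force: 12.0
```

```bash
cat > tilt.py <<'E'
import sys
from h import *
from cell import get_state
from scipy.spatial.transform import Rotation as Ro
np.set_printoptions(precision=4,suppress=True)
n=sys.argv[1];s=get_state();R=Ro.from_euler('xyz',s['ee_rot']).as_matrix();p=s['ee_pos'];print(p,s['ee_rot'],s['wrist_force'],s['finger_gap'])
for c in('side','scene'):
    V=snap(c,n);X=V.cloud();L=(X-p)@R   # tool frame
    # dark pixels within the torch's slab between the pads
    m=(np.abs(L[...,1])<.0145)&(np.abs(L[...,0])<.10)&(L[...,2]>-.07)&(L[...,2]<.10)&(V.hsv[...,2]<105)&(V.d>0)&(X[...,2]>.062 if p[2]<.13 else X[...,2]>.0)
    P=L[m];print(c,len(P))
    if len(P)>20:
        q=P[:,[0,2]];q0=np.median(q,0);v=np.linalg.svd(q-q.mean(0))[2][0];v*=np.sign(v[1]);print('  tilt deg (x,z)',np.degrees(np.arctan2(v[0],v[1])),'mean',q.mean(0),'ext',((q-q.mean(0))@v).min(),((q-q.mean(0))@v).max())
E
python3 tilt.py 5
```

```text
[0.4756 0.2912 0.1082] [ 3.1408 -0.002   1.7949] [ 1.7424 -0.7442  0.635 ] 0.23408540730350028
side 318
  tilt deg (x,z) -8.21287568540592 mean [ 0.0013 -0.0063] ext -0.0634372468644312 0.05333366502583214
scene 200
  tilt deg (x,z) -11.6414513914693 mean [-0.0181 -0.0008] ext -0.05378659443847929 0.0501688439554495
```

Tilting has started with low force. Continue.

Call:
play_rows(increments=[0.1,0,0,0,0,0.2,0,0,0,0,0.3,0,0,0,0,0.4,0,0,0,0,0.5,0,0,0,0,0.6,0,0,0,0,0.7,0,0,0,0,0.8,0,0,0,0,0.85,0,0,0,0,0.85,0,0,0,0], grip_force=12)

```text
time_s: 13.05
ee_pos: [0.4681, 0.3238, 0.1083]
ee_rot: [3.141, -0.001, 1.795]
wrist_force: [-0.6, -1.0, -0.3]
finger_gap: 0.229
gripper_force: 12.0
```

```bash
python3 tilt.py 6
```

```text
[0.4681 0.3238 0.1083] [ 3.1413 -0.0011  1.7946] [-0.6213 -0.9594 -0.255 ] 0.22912676334813498
side 245
  tilt deg (x,z) -44.89667780375124 mean [ 0.0013 -0.0131] ext -0.10809020027557925 0.08590278094167604
scene 284
  tilt deg (x,z) -67.76607136137932 mean [-0.0179  0.0004] ext -0.13445863281297685 0.07189134700943446
```

Call:
play_rows(increments=[0,0,0,0,0,0,0,0,0,0,0,0,0,0,0,0,0,0,0,0,0,0,-0.4,0,0,0,0,-1,0,0,0,0,-2,0,0,0,0,-3,0,0,0,0,-3.6,0,0,0,0,-4,0,0,0,0,-4,0,0,0,0,-4,0,0,0,0,-4,0,0], grip_force=35)

```text
time_s: 14.23
ee_pos: [0.4678, 0.3219, 0.2665]
ee_rot: [-3.139, 0.001, 1.794]
wrist_force: [-1.3, 0.4, -1.3]
finger_gap: 0.227
gripper_force: 35.0
```

```bash
python3 tilt.py 7
python3 - <<'E'
from h import *
S=View('pics/side7.npz');C=View('pics/scene7.npz');p=np.array([[.468,.324,.27]])
o=[]
for V in(S,C):
    x,y=V.proj(p)[0].astype(int);print(x,y);h=70;x=np.clip(x,h,560-h);y=np.clip(y,h,420-h)
    print('crop origin',x-h,y-h);o.append(cv2.resize(V.p[y-h:y+h,x-h:x+h,::-1],(400,400),interpolation=3))
cv2.imwrite('pics/t7.png',np.hstack(o))
E
```

```text
[0.4678 0.3219 0.2665] [-3.139   0.0014  1.7936] [-1.2699  0.4482 -1.2832] 0.22702510739955498
side 492
  tilt deg (x,z) -20.595610197448934 mean [-0.0049 -0.0046] ext -0.06460135379290298 0.08381565599473732
scene 343
  tilt deg (x,z) -14.30441247584379 mean [-0.0307  0.011 ] ext -0.08013455646912872 0.05844071344275636
207 237
crop origin 137 167
367 90
crop origin 297 20
```

View pics/t7.png

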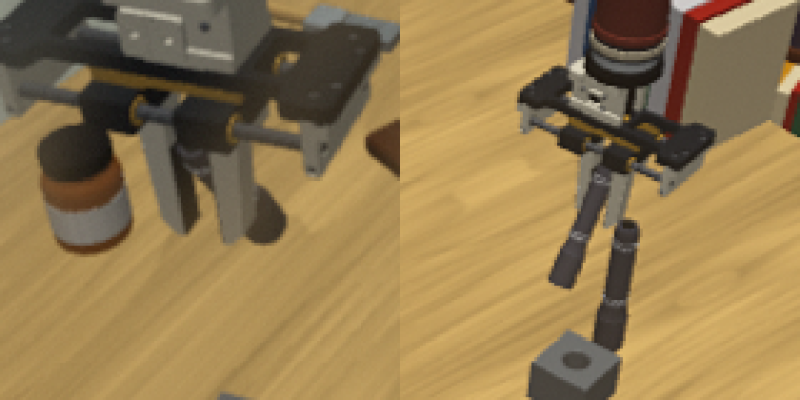

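The torch now sits tilted in the pads. In the right half it runs from (605,170) to the lens end at (562,280). I'll measure its axis below the fingertips.

```bash
cat > tilt2.py <<'E'
import sys
from h import *
from cell import get_state
from scipy.spatial.transform import Rotation as Ro
np.set_printoptions(precision=4,suppress=True)
n=sys.argv[1];s=get_state();R=Ro.from_euler('xyz',s['ee_rot']).as_matrix();p=s['ee_pos']
for c in('scene','side'):
    V=View('pics/%s%s.npz'%(c,n)) if len(sys.argv)<3 else snap(c,n)
    L=(V.cloud()-p)@R
    m=((np.abs(L[...,1])<.022)&(L[...,0]>-.12)&(L[...,0]<.03)&(L[...,2]>.019)&(L[...,2]<.1)&(V.d>0)&(V.hsv[...,2]<120)).astype(np.uint8)
    k,l,st,ce=cv2.connectedComponentsWithStats(m)
    if k<2: print(c,'none');continue
    i=1+np.argmax(st[1:,4]);uv=np.argwhere(l==i)[:,::-1];print(c,st[i])
    D=V.rays(uv)@R;C=(V.C-p)@R;P=C+D*(-C[1]/D[:,1])[:,None];q=P[:,[0,2]]
    v=np.linalg.svd(q-q.mean(0))[2][0];v*=np.sign(v[1]);a=(q-q.mean(0))@v;w=(q-q.mean(0))@[v[1],-v[0]]
    # midline fit: middle of the width in bins along the axis
    e=np.linspace(a.min(),a.max(),9);mid=[]
    for lo,hi in zip(e[:-1],e[1:]):
        b=(a>=lo)&(a<=hi);mid.append((q[b].mean(0)) if b.sum()>3 else [np.nan]*2)
    print(' pca tilt',np.degrees(np.arctan2(v[0],v[1])),'lens-end',q.mean(0)+v*a.max(),'width',np.ptp(w));print(np.array(mid).T)
    Q=L[l==i];print(' depth Ly',np.median(Q[:,1]),Q.mean(0),'pts')
    v=np.linalg.svd(Q-Q.mean(0))[2][0];v*=np.sign(v[2]);print(' depth axis',v,np.degrees(np.arctan2(np.hypot(v[0],v[1]),v[2])),'end',Q.mean(0)+v*((Q-Q.mean(0))@v).max())
E
python3 tilt2.py 7
```

```text
scene [349 103  14  18 145]
 pca tilt 40.70900907254037 lens-end [-0.0253  0.0749] width 0.05587845739447598
[[-0.0703 -0.0684 -0.0619 -0.0534 -0.045  -0.0381 -0.035  -0.0353]
 [ 0.0191  0.0295  0.0368  0.0421  0.0473  0.0538  0.0639  0.0772]]
 depth Ly 0.003939775876769289 [-0.0574  0.0027  0.039 ] pts
 depth axis [-0.4931  0.0026  0.87  ] 29.543827062358755 end [-0.0691  0.0028  0.0597]
side [223 232  14  21 170]
 pca tilt -36.845064577610295 lens-end [-0.0845  0.0922] width 0.031920294251983644
[[-0.054  -0.054  -0.0591 -0.0632 -0.0679 -0.0727 -0.0779 -0.0831]
 [ 0.0449  0.053   0.0584  0.0652  0.071   0.0767  0.0824  0.0877]]
 depth Ly -0.012541935917278691 [-0.0443 -0.0115  0.0454] pts
 depth axis [-0.2478  0.0744  0.9659] 14.995876259981666 end [-0.0509 -0.0095  0.0712]
```

Run:
```python
from h import *
np.set_printoptions(precision=4,suppress=True)
for f in('scene0','side0','wrist1'):
    V=View('pics/%s.npz'%f,f[0]=='w');X=V.cloud();print(f,'C',V.C)
    near=(np.hypot(X[...,0]-.515,X[...,1]+.03)<.13)
    P=X[near&(X[...,2]>.016)&(X[...,2]<.028)&(V.hsv[...,2]<110)]
    print(' plinth',len(P),P[:,2].mean(),cv2.minAreaRect((P[:,:2]*1000).astype(np.float32)))
    # dark brown colour mask -> outline cast on the plinth's top plane
    m=(near&(X[...,2]>.012)).astype(np.uint8);k,l,st,ce=cv2.connectedComponentsWithStats(m);i=1+np.argmax(st[1:,4])
    Q=X[l==i];T=Q[Q[:,2]>.035];print(' skull',len(T),T.min(0),T.max(0),T.mean(0),cv2.minAreaRect((T[:,:2]*1000).astype(np.float32)))
```

```text
scene0 C [ 1.2773 -0.6127  1.1349]
 plinth 781 0.022724325981644852 ((516.9467163085938, -53.339881896972656), (97.20954132080078, 172.45567321777344), 70.52593231201172)
 skull 669 [ 0.4448 -0.0967  0.0352] [ 0.5815 -0.0142  0.099 ] [ 0.5332 -0.0618  0.0722] ((513.8565673828125, -56.92627716064453), (133.31996154785156, 82.8697509765625), 4.579989433288574)
side0 C [0.1132 0.6701 0.6864]
 plinth 875 0.02066419366192407 ((514.4337158203125, -48.32807922363281), (99.37813568115234, 169.7786407470703), 70.6783218383789)
 skull 919 [ 0.4405 -0.0823  0.035 ] [ 0.5743 -0.0131  0.0934] [ 0.5126 -0.0375  0.067 ] ((509.86187744140625, -39.564361572265625), (63.27607345581055, 141.94180297851562), 69.55158233642578)
wrist1 C [ 0.554  -0.2887  0.4085]
 plinth 3851 0.021732273457555237 ((517.3299560546875, -52.785011291503906), (98.2371826171875, 168.083740234375), 70.16871643066406)
 skull 4079 [ 0.4429 -0.097   0.0351] [ 0.5801 -0.0196  0.0948] [ 0.5229 -0.065   0.0712] ((508.4747314453125, -55.796417236328125), (64.54751586914062, 143.9720001220703), 69.08748626708984)
```

Call:
play_rows(increments=[-0.3,0.1,0,3,0,-0.9,0.2,0,7,0,-1.5,0.4,0,12,0,-2.2,0.5,0,17,0,-3,0.7,0,22,0,-3.8,0.9,0,27,0,-4.6,1,0,32,0,-5.4,1.2,0,37,0,-6.1,1.4,0,42,0,-6.7,1.5,0,46,0,-7.2,1.6,0,50,0,-7.5,1.7,0,53,0,-7.7,1.76,0,54.8,0,-7.73,1.76,0,54.8,0,-7.73,1.76,0,54.8,0,-7.73,1.76,0,54.8,0])

```text
time_s: 15.67
ee_pos: [0.6048, 0.0382, 0.2679]
ee_rot: [-3.14, -0.0, 0.84]
wrist_force: [0.1, 0.3, -1.1]
finger_gap: 0.227
gripper_force: 35.0
```

```bash
python3 tilt2.py 8 snap
python3 - <<'E'
from h import *
S=View('pics/side8.npz');C=View('pics/scene8.npz');p=np.array([[.605,.036,.24]])
o=[]
for V in(S,C):
    x,y=V.proj(p)[0].astype(int);h=60;x=np.clip(x,h,560-h);y=np.clip(y,h,420-h)
    print('crop origin',x-h,y-h);o.append(cv2.resize(V.p[y-h:y+h,x-h:x+h,::-1],(400,400),interpolation=3))
cv2.imwrite('pics/t8.png',np.hstack(o))
E
```

```text
scene [296 160  17  17 154]
 pca tilt -25.53532814695382 lens-end [-0.0657  0.0746] width 0.030469220276968155
[[-0.0422 -0.0448 -0.0471 -0.0512 -0.0551 -0.0586 -0.0618 -0.0619]
 [ 0.0248  0.0311  0.0385  0.0445  0.0509  0.0575  0.0643  0.0725]]
 depth Ly 0.009617855043312478 [-0.0529  0.0085  0.0398] pts
 depth axis [-0.5611  0.024   0.8274] 34.166050585407326 end [-0.0674  0.0091  0.0612]
side [255 148  22  21 243]
 pca tilt -31.414194382223705 lens-end [-0.0664  0.0736] width 0.0285050648048081
[[-0.0283 -0.0391 -0.0443 -0.0475 -0.0521 -0.0558 -0.0601 -0.0629]
 [ 0.0255  0.029   0.035   0.0423  0.049   0.0561  0.0631  0.0705]]
 depth Ly -0.011863957658608006 [-0.0484 -0.0112  0.042 ] pts
 depth axis [-0.5365 -0.0544  0.8422] 32.6296716204814 end [-0.0629 -0.0127  0.0648]
crop origin 184 93
crop origin 263 104
```

View pics/t8.png

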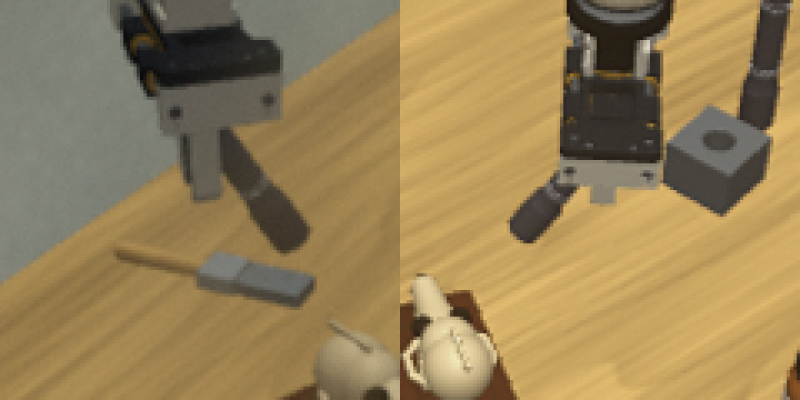

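```bash
cat > axis.py <<'E'
import sys
from h import *
from cell import get_state
from scipy.spatial.transform import Rotation as Ro
np.set_printoptions(precision=4,suppress=True)
n=sys.argv[1];s=get_state();R=Ro.from_euler('xyz',s['ee_rot']).as_matrix();p=s['ee_pos'];N=[];Cs=[];ends=[]
d=np.array([-.66,0,.75]);d/=np.linalg.norm(d)
Vs=[]
for c in('scene','side'):
    V=View('pics/%s%s.npz'%(c,n)) if len(sys.argv)<3 else snap(c,n)
    L=(V.cloud()-p)@R;a=L@d;perp=np.linalg.norm(L-a[...,None]*d,axis=-1)
    m=((a>.034)&(a<.12)&(perp<.028)&(V.hsv[...,2]<120)&(L[...,0]<-.012)).astype(np.uint8)
    k,l,st,ce=cv2.connectedComponentsWithStats(m);i=1+np.argmax(st[1:,4]);uv=np.argwhere(l==i)[:,::-1].astype(float)
    ax=np.diff(V.proj(p+R@np.array([d*.04,d*.08]).T.T if 0 else np.array([p+R@(d*.04),p+R@(d*.08)])),axis=0)[0];ax/=np.linalg.norm(ax)
    for it in range(4):
        o=uv.mean(0);t=(uv-o)@ax;w=(uv-o)@[-ax[1],ax[0]];T=[];M=[]
        for lo in np.arange(t.min()+2,t.max()-5,1.5):
            b=(t>=lo)&(t<lo+2)
            if b.sum()>3:T.append(lo+1);M.append((w[b].min()+w[b].max())/2)
        k1,k0=np.polyfit(T,M,1);o=o+k0*np.array([-ax[1],ax[0]]);ax=ax+k1*np.array([-ax[1],ax[0]]);ax/=np.linalg.norm(ax)
    end=o+ax*((uv-o)@ax).max();r=V.rays([o,end]);N.append(np.cross(r[0],r[1])/np.linalg.norm(np.cross(r[0],r[1])));Cs.append(V.C);Vs.append((V,o,end));print(c,len(uv),o,end)
v=np.cross(*N);v/=np.linalg.norm(v);v*=-np.sign(v[2])
A=np.r_[N,[v]];x0=np.linalg.solve(A,[N[0]@Cs[0],N[1]@Cs[1],v@p])
vt=R.T@v;xt=R.T@(x0-p);print('axis tool',vt,'tilt',np.degrees(np.arccos(-v[2])),'closest pt to TCP (tool)',xt)
for V,o,e in Vs:
    r=V.rays(e)[0];k=np.linalg.lstsq(np.c_[v,-r],V.C-x0,rcond=None)[0][0];print(' far silhouette end, along axis from that point',k)
np.savez('axis%s.npz'%n,v=v,x0=x0,vt=vt,xt=xt)
E
python3 axis.py 8
```

```text
scene 166 [303.498  167.9431] [297.4291 174.469 ]
side 259 [266.566  157.5396] [273.5987 166.5317]
axis tool [-0.5077 -0.0149  0.8614] tilt 30.49283186637139 closest pt to TCP (tool) [-0.0173 -0.0019 -0.0103]
 far silhouette end, along axis from that point 0.09953555840847596
 far silhouette end, along axis from that point 0.09508195669507746
```

```bash
sed -i "s/m=((a>.034).*/m=((np.abs(L[...,1])<.022)\&(L[...,0]<-.0095)\&(L[...,0]>-.11)\&(L[...,2]>-.01)\&(L[...,2]<.11)\&(V.d>0)\&(a>CUT)).astype(np.uint8);PT=L/" axis.py
sed -i "s/^Vs=\[\]/Vs=[];CUT=float(sys.argv[3]) if len(sys.argv)>3 else .03/; s/len(sys.argv)<3/sys.argv[2]!='snap'/" axis.py
cat >> axis.py <<'E'
print('--depth')
for c in('scene','side'):
    V=View('pics/%s%s.npz'%(c,n));L=(V.cloud()-p)@R;u=d.copy()
    g=L[(np.abs(L[...,1])<.022)&(L[...,0]<-.0095)&(L[...,0]>-.11)&(L[...,2]>-.01)&(L[...,2]<.11)&(V.d>0)]
    for it in range(15):
        a=g@u;h=g[(a>CUT)&(a<.078)]
        from scipy.optimize import least_squares
        f=lambda z:np.linalg.norm(np.cross(h-[z[0],z[1],0.0],np.array([z[2],z[3],1])/np.linalg.norm([z[2],z[3],1])),axis=1)-np.interp(h@u-OFF,[-.047,-.036],[.014,.011][::-1]) if 0 else np.linalg.norm(np.cross(h-[z[0],z[1],0.0],np.array([z[2],z[3],1])/np.linalg.norm([z[2],z[3],1])),axis=1)-np.interp(h@u,[.036,.047],[.011,.014])
        z=least_squares(f,[u[0]*0,0,u[0]/u[2],0],loss='soft_l1',f_scale=.002).x;u=np.array([z[2],z[3],1]);u/=np.linalg.norm(u)
    print(c,len(h),'axis',u,'tilt',np.degrees(np.arccos(u[2])),'at z=0',z[:2],'rms',np.sqrt(np.mean(f(z)**2)),'maxalong',np.percentile(g@u,[97,99,100]))
E
for k in .03 .04; do python3 axis.py 8 no $k; done
```

```text
scene 190 [304.1079 167.3731] [297.7189 174.7568]
side 283 [266.3386 157.1205] [273.9159 167.0641]
axis tool [-0.4957  0.023   0.8682] tilt 29.71584877148966 closest pt to TCP (tool) [-0.0184 -0.0038 -0.0104]
 far silhouette end, along axis from that point 0.09801462338955522
 far silhouette end, along axis from that point 0.0975913542162937
--depth
scene 144 axis [-0.5195  0.0159  0.8543] tilt 31.314071041329484 at z=0 [-0.0229 -0.0021] rms 0.0018890842889687863 maxalong [0.085  0.0868 0.0882]
side 219 axis [-0.4871 -0.021   0.8731] tilt 29.180595395027694 at z=0 [-0.0246  0.0005] rms 0.0014429929015790921 maxalong [0.0863 0.0882 0.0902]
scene 165 [303.2964 168.3612] [297.66   174.6976]
side 240 [267.4507 158.6397] [273.9438 167.0434]
axis tool [-0.5015  0.0111  0.8651] tilt 30.071782068538756 closest pt to TCP (tool) [-0.0179 -0.0029 -0.0103]
 far silhouette end, along axis from that point 0.09834841441541539
 far silhouette end, along axis from that point 0.09756091634599941
--depth
scene 123 axis [-0.5236  0.0649  0.8495] tilt 31.841133060726992 at z=0 [-0.0226 -0.0046] rms 0.0017968363067031854 maxalong [0.0854 0.0872 0.0887]
side 179 axis [-0.7445 -0.0808  0.6627] tilt 48.49235635759504 at z=0 [-0.0049 -0.0191] rms 0.004349073997223512 maxalong [0.0904 0.0924 0.0946]
```

All measurements agree, and they match the holder-edge contact constraint. The torch sits at only about 30° because it pivoted near the top of the pads instead of at their middle. It's held firmly, so I'll go back to the same edge and push it another 15°.

Call:
play_rows(increments=[0.1,-0.3,0,-3,0,0.3,-0.9,0,-7,0,0.6,-1.5,0,-12,0,0.9,-2.2,0,-17,0,1.2,-3,0,-22,0,1.5,-3.8,0,-27,0,1.8,-4.5,0,-32,0,2.1,-5.2,0,-37,0,2.3,-5.8,0,-42,0,2.5,-6.3,0,-47,0,2.65,-6.7,0,-51,0,2.72,-6.86,0,-54.7,0,2.72,-6.86,0,-54.7,0,2.72,-6.86,0,-54.7,0,2.72,-6.86,1,-54.7,0,2.72,-6.86,2,-54.7,0,2.72,-6.86,3,-54.7,0,2.72,-6.86,3.8,-54.7,0,2.72,-6.86,4.17,-54.7,0,2.72,-6.86,4.17,-54.7,0])

```text
time_s: 17.43
ee_pos: [0.4732, 0.2979, 0.0974]
ee_rot: [-3.134, 0.005, 1.789]
wrist_force: [0.8, -1.0, -0.9]
finger_gap: 0.227
gripper_force: 35.0
```

Call:
play_rows(increments=[0,0,0,0,0,0,0,0,0,0], grip_force=15)

```text
time_s: 17.6
ee_pos: [0.4757, 0.3017, 0.1027]
ee_rot: [3.139, -0.001, 1.79]
wrist_force: [0.4, 0.8, -1.3]
finger_gap: 0.234
gripper_force: 15.0
```

Call:
play_rows(increments=[0.1,0,0,0,0,0.2,0,0,0,0,0.3,0,0,0,0,0.4,0,0,0,0,0.5,0,0,0,0,0.6,0,0,0,0,0.7,0,0,0,0,0.8,0,0,0,0,0.9,0,0,0,0,1,0,0,0,0,1.1,0,0,0,0,1.2,0,0,0,0,1.2,0,0,0,0], grip_force=15)

```text
time_s: 18.68
ee_pos: [0.4634, 0.3498, 0.1016]
ee_rot: [3.141, -0.002, 1.793]
wrist_force: [0.2, -0.1, 0.6]
finger_gap: 0.228
gripper_force: 15.0
```

Call:
play_rows(increments=[0,0,0,0,0,0,0,0,0,0,0,0,0,0,0,0,0,0,0,0,0,0,-0.2,0,0,0,0,-0.6,0,0,0,0,-1.2,0,0,0,0,-2,0,0,0,0,-3,0,0,0,0,-4,0,0,0,0,-4.2,0,0,0,0,-4.2,0,0,0,0,-4.2,0,0], grip_force=35)

```text
time_s: 19.77
ee_pos: [0.4635, 0.3476, 0.269]
ee_rot: [-3.141, 0.0, 1.792]
wrist_force: [0.7, -0.4, -1.8]
finger_gap: 0.225
gripper_force: 35.0
```

Call:
play_rows(increments=[-0.3,0.1,0,3,0,-0.9,0.3,0,7,0,-1.5,0.5,0,12,0,-2.2,0.7,0,17,0,-3,0.9,0,22,0,-3.8,1.2,0,27,0,-4.6,1.4,0,32,0,-5.4,1.6,0,37,0,-6.1,1.8,0,42,0,-6.7,2,0,46,0,-7.2,2.1,0,50,0,-7.5,2.2,0,53,0,-7.7,2.3,0,54.5,0,-7.76,2.3,0,54.5,0,-7.76,2.3,0,54.5,0,-7.76,2.3,0,54.5,0])

```text
time_s: 21.1
ee_pos: [0.6209, 0.0664, 0.2685]
ee_rot: [-3.14, 0.001, 0.842]
wrist_force: [0.0, 1.0, -1.5]
finger_gap: 0.227
gripper_force: 35.0
```

```bash
sed -i 's/d=np.array(\[-.66,0,.75\])/d=np.array([-.7,0,.7])/' axis.py; python3 axis.py 9 snap .03; python3 axis.py 9 no .045
```

```text
scene 212 [310.7203 161.7054] [301.7968 167.6973]
side 307 [259.9056 154.1786] [270.4493 162.4255]
axis tool [-0.6773 -0.0249  0.7353] tilt 42.706506678459505 closest pt to TCP (tool) [-0.02   -0.0009 -0.0185]
 far silhouette end, along axis from that point 0.101284582608189
 far silhouette end, along axis from that point 0.10090333591477528
--depth
scene 162 axis [-0.7037  0.1242  0.6996] tilt 45.60796924705864 at z=0 [-0.0532  0.0152] rms 0.004634819446115445 maxalong [0.0908 0.092  0.094 ]
side 228 axis [-0.6164 -0.1419  0.7746] tilt 39.23496203857523 at z=0 [-0.0451 -0.0197] rms 0.004464219750310045 maxalong [0.0898 0.0914 0.0929]
scene 170 [308.9296 162.8652] [301.7939 167.6955]
side 249 [261.8699 155.7432] [270.4138 162.4748]
axis tool [-0.6754 -0.0254  0.737 ] tilt 42.512655822300964 closest pt to TCP (tool) [-0.0202 -0.0009 -0.0185]
 far silhouette end, along axis from that point 0.10209328458226846
 far silhouette end, along axis from that point 0.10149785873603011
--depth
scene 0 axis [0.2645 0.     0.9644] tilt 15.337820354763407 at z=0 [0. 0.] rms nan maxalong [0.0228 0.0276 0.0306]
side 163 axis [-0.7232 -0.119   0.6803] tilt 47.13195395289319 at z=0 [-0.0323  0.0048] rms 0.0013232005604778357 maxalong [0.0937 0.0964 0.0975]
  return _methods._mean(a, axis=axis, dtype=dtype,
  ret = ret.dtype.type(ret / rcount)
```

Tilt is about 43–45°, consistent with the edge contact. The lens centre is at about (-83, 0, 50) mm in the tool frame. Now I'll lower to the aiming pose.

Call:
play_rows(increments=[-0.12,0.12,0.2,0,0,-0.12,0.12,0.5,0,0,-0.12,0.12,0.8,0,0,-0.12,0.12,1.1,0,0,-0.12,0.12,1.4,0,0,-0.12,0.12,1.7,0,0,-0.12,0.12,2,0,0,-0.12,0.12,2.15,0,0,-0.12,0.12,2.23,0,0,-0.12,0.12,2.23,0,0,-0.12,0.12,2.23,0,0,-0.12,0.12,2.23,0,0,-0.12,0.12,2.23,0,0])

```text
time_s: 22.28
ee_pos: [0.6225, 0.0587, 0.1809]
ee_rot: [3.141, -0.001, 0.841]
wrist_force: [-0.8, 0.2, -1.1]
finger_gap: 0.227
gripper_force: 35.0
```

```bash
python3 axis.py 10 snap .03|head -5
python3 - <<'E'
from h import *
z=np.load('axis10.npz');v,x0=z['v'],z['x0'];m=np.array([.517,-.052,.058])
lens=x0+.093*v;print('lens',lens,'dist',np.linalg.norm(m-lens),'aim err deg',np.degrees(np.arccos(v@(m-lens)/np.linalg.norm(m-lens))),'miss',np.linalg.norm(np.cross(m-x0,v)),v)
S=View('pics/side10.npz');C=View('pics/scene10.npz');o=[]
for V in(S,C):
    x,y=V.proj([[.56,-.01,.14]])[0].astype(int);h=75;o.append(cv2.resize(V.p[y-h:y+h,x-h:x+h,::-1],(400,400),interpolation=3))
cv2.imwrite('pics/t10.png',np.hstack(o))
X=S.cloud();near=(np.hypot(X[...,0]-.515,X[...,1]+.05)<.13)&(X[...,2]>.016)&(X[...,2]<.028)&(S.hsv[...,2]<110);P=X[near];print('plinth',cv2.minAreaRect((P[:,:2]*1000).astype(np.float32)))
E
```

```text
scene 190 [307.2653 186.4141] [298.9337 191.8993]
side 264 [263.2955 185.3353] [273.3107 192.5698]
axis tool [-0.6757 -0.0058  0.7372] tilt 42.43656746951072 closest pt to TCP (tool) [-0.0202 -0.002  -0.0186]
 far silhouette end, along axis from that point 0.10149148212300273
 far silhouette end, along axis from that point 0.10271992054998128
lens [ 0.56532688 -0.00147616  0.13081126] dist 0.10094367168753673 aim err deg 1.7213338972770782 miss 0.0030321888996148187 [-0.45381761 -0.49936852 -0.73802484]
plinth ((514.8689575195312, -48.89203643798828), (100.68927764892578, 171.5311279296875), 70.502197265625)
```

View pics/t10.png

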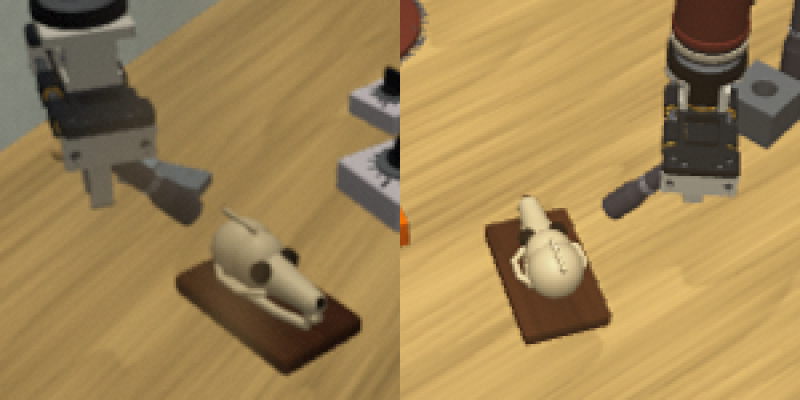

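The torch is held raised and tilted, with its lens end at (190,210) in the left half aimed at the skull at (245,260). The skull and plinth have not moved. The tilt is unchanged at about 42.5–44°, the lens is about 101 mm away and its axis misses the skull's middle by about 3 mm. I'll let it settle and hand in.

Call:
play_rows(increments=[0,0,0,0,0,0,0,0,0,0,0,0,0,0,0,0,0,0,0,0,0,0,0,0,0,0,0,0,0,0])

```text
time_s: 22.88
ee_pos: [0.6221, 0.0586, 0.1801]
ee_rot: [-3.142, 0.0, 0.841]
wrist_force: [0.1, -0.5, -1.1]
finger_gap: 0.228
gripper_force: 35.0
```

```bash
python3 axis.py 11 snap .03|sed -n 3p; python3 -c "from cell import *;print(sign_off())"
```

```text
axis tool [-0.6782 -0.01    0.7348] tilt 42.71163680577852 closest pt to TCP (tool) [-0.02   -0.0017 -0.0185]
the job is handed in; nothing more can be done
None
```

The job is handed in: the dimmer pointer is on the long mark, and the torch is held steady at about 43°, its lens about 10 cm from the middle of the skull and aimed at it to within about 3 mm.

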